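# Push a circuit module home under the spring flap of a clamping fixture

## Robot

A 6-joint arm with a two-finger parallel gripper is mounted at the origin on the work surface. World frame = base frame: x ahead of the robot, y to its left, z up, the work surface at z = 0. Lengths are in m, angles in rad, forces in N, time in s.
With the tool pointing down it reaches from about 0.35 to 0.975 m from the base axis. Payload 4.9 kg.
Tool frame: the origin (TCP) lies between the finger pads; the fingertips stand 8 mm ahead of it and the grasp point (between the pads) lies 11 mm behind it; z points along the fingers, y is the direction in which the jaws open and shut (so a half turn about z gives the same grasp; the last joint's range is limited). The gripper opens to 85 mm and grips with 20 to 120 N. Pads are 22 mm wide; open, the fingers measure 114 mm over their backs; the gripper's body (76 mm by 85 mm) begins 54 mm behind the grasp point. The pads swing forward as they close: fully open they stand 13 mm farther back than shut.
Start: joints at [-1.423, 0.053, 1.613, -0, 1.476, -0.119], TCP at [0.165, -0.603, 0.239] pointing down, gripper open.
Joint ranges: [-3.01, 3.01], [-1.01, 2.22], [0.06, 2.58], [-1.02, 4.17], [0.09, 2.62], [-3.14, 3.14]. Speed limits (rad/s): [2.57, 2.57, 3.14, 3.14, 3.14, 3.14].

## Interface

Orientations are given as a rotation vector (axis times angle).
In Python, from station import ctrl gives the robot as it stands. The module is installed in compiled form; this text tells all that it offers.
- The arm moves only by the shell command python3 -m creep 'ROWS' [FORCE]. ROWS is JSON, a list of rows, each an object with "hand": the opening, from 0 (shut) to 1 (fully open); "translation": the shift along the tool's x, y, z in cm, a list of three; "delta_rot": the turn, a rotation vector about the tool's x, y, z in degrees, a list of three. A call has 1 to 8 rows; each row shifts and turns the commanded pose from where the row before left it, along the tool's axes as they then stand; what a row does not reach is not made up. A row lasts 1/8 s, in which the tool goes at most 62.5 mm and 10.7 degrees, less where a joint would pass 70% of its speed; a pose out of reach is approached as far as the arm can. A call with a gripper value outside its range is refused whole. The fingers move at their own pace and stop on an object; FORCE is the grip in N (left out, the last holds). Time passes only in rows, so rows that do not move let the fingers close. It gives the time, the measured TCP pose, the force and the opening at its end, in the units of the state.
- ctrl.get_obs(): the state, without advancing time (a new reading comes with each control period).
- ctrl.get_image(name): name is "scene" or "side" or "wrist"; returns (picture, depth): 480x640x3 uint8, red, green, blue; 480x640 float32, m along the optical axis (not along the pixel's ray), 0 where there is no reading.
- ctrl.calibration(name): a dict with "fx", "fy", "cx", "cy" (pixels), "T" (4x4, takes a point from camera to world coordinates). Camera axes: x right, y up, looking along -z (the intrinsics and any distortion apply to the point x, -y, -z); pixel columns grow to the right and rows downward; lengths in m; the calibration is good to about 2 mm. A picture is of the moment at which its call begins: read the wrist's pose just before it. calibration takes no time and is no camera call; for the wrist camera it gives the pose at the moment of the call.
- ctrl.finish_job(): hands the job in, once; it reports no verdict.
The state is a dict: "t": time; "q": joint angles; "dq": joint speeds; "effort": joint torques, N m; "tool_pos": TCP position; "tool_rot": TCP orientation; "contact_force": force on the tool from outside, world axes, zero at the start; "wrist_torque": the same for the moment, N m; "opening": finger opening in m.
Only numpy, scipy, OpenCV 4.12 (cv2) and the standard library are available. Lean on these libraries where they do the work, as an engineer would, in place of code of your own. Each camera call takes 0.05 s, during which the arm holds its last target.

## Task

Clamp the waiting circuit module in the fixture: with one fingertip press the red bar down and hold it so that the yellow spring flap stands open, and meanwhile push the module with the other fingertip along its channel, under the flap, until it is fully home against the dark stops; then let the bar go so that the flap closes down onto the board. Only press and push: do not lift or tip the module, and leave the other things on the bench where they are.

Things in the scene. Friction and masses are not known exactly. Their poses are not given: they have to be found in the camera images.
- fixture: Grey clamping fixture fixed to the bench, plate 260 x 155 x 8 mm. Frame: origin at bench level under the channel's centre line, +x = direction the module is pushed, z up; plate spans x -155..105, y -45..110 mm. The channel runs along x at y = 0 on the plate's top (z = 8 mm) between steel rails, inner faces at y = -27 and 27, 4 mm thick, tops at z = 16 mm.
- hinge (a point): On the flap's hinge line, which runs parallel to the fixture's x at y = 36 mm, 32 mm above the bench, from x = -149 to 96 mm, carried by three slim grey posts (tops at 38 mm, at x = -149, 5 and 93 mm).
- flap (a joint): Hinge of the one-piece seesaw flap: yellow cover with lip over the channel on one side, red press bar on the other. 0 = closed by its spring; grows to 0.45 rad (hard stop) as the bar goes down and the lip rises. The board passes freely above 0.22 (aim at 0.35 to 0.42). Released onto the board it rests at about 0.17. Takes about 3 to 5 N at the bar's middle. The module cannot push it open.
- press_bar (a point): Centre of the red press bar's top face; moves with the flap. Flat plate 220 mm long (fixture x = -145..75), 52 wide (y = 44..96), 4 thick, top 40 mm above the bench when closed. Pressed at mid-width (y about 72) down to 24 to 26 mm it opens the flap fully enough. Its height is the same all along x, so a fingertip can slide along it in x while holding the flap open.
- lip (a point): Middle of the lower near edge of the flap's yellow lip; moves with the flap. The lip spans fixture x = 45..80, y = -26..-4 mm; closed, its underside is 11 mm above the bench (the board's top is at 18 mm). The cover plate over the rest of the channel has its underside at 26 mm when closed.
- module: Loose circuit module lying in the channel, front end short of the flap: green board on black carrier, 80 (x) x 50 (y) x 10 mm, at its rear (-x) end a finned aluminium heat sink 20 mm long, 46 wide, top 44 mm above the bench. Origin: centre of its underside, 8 mm above the bench; +x towards the stops. Home: origin at fixture x = 50 mm. About 0.16 kg.
- push_face (a point): Centre of the flat upright rear face of the module's heat sink, the face to push on (40 mm behind the module's origin, 34 mm above the bench); the flat face is 46 mm wide and reaches from 18 to 44 mm above the bench.
- stop (a point): Middle between the near faces of the two dark stops at the channel's end (fixture x = 90 mm, tops 30 mm above the bench), 18 mm above the bench; the module's front end meets them when it is home.
- spool: Solder spool, standing, 44 mm across and 46 mm tall; bystander, origin under its centre.
- jar: Amber flux jar, 46 mm across and 50 mm tall; bystander, origin under its centre.
- tin: Brass cup for tip cleaning, 52 mm across and 35 mm tall; bystander, origin under its centre.
- tape: Roll of clear tape lying flat, 84 mm across and 18 mm tall; bystander, origin under its centre.
- screwdriver: Blue-handled screwdriver lying on the bench; bystander.
- case: Closed blue plastic case, 140 x 60 x 35 mm; bystander, origin under its centre.
There are look-alikes about, which are no part of the job. What is meant by the module is not pink, and is the smaller of those in its own colour.

How it is judged:
By the outcome, as a careful person would: the job done as asked, in the order asked, and still so for the second after the job is handed in, with the robot touching nothing.
It also fails if it takes over 48 s, if anything falls off the work surface, if the arm or the gripper's body presses on something with over 40 N, if the wrist force passes 120 N, or if a joint passes its speed limit or range.

## Working session

There is one attempt and no reset: what is moved stays moved. The work goes in short steps, Python scripts to look and compute and a shell command to move; the robot and the scene stay as the last step left them, time stands still between calls to the robot, and variables do not carry over. Pictures are saved under pics/ and viewed, and the job is handed in when it is done.

```bash
mkdir -p pics; ls; python3 - <<'E'
from station import ctrl
import cv2,numpy as np
o=ctrl.get_obs(); print({k:np.round(v,3).tolist() for k,v in o.items()})
for n in ["scene","side","wrist"]:
    im,d=ctrl.get_image(n); cv2.imwrite(f"pics/{n}0.png",im[:,:,::-1]); np.savez(f"pics/{n}0.npz",im=im,d=d,**{k:np.array(v) for k,v in ctrl.calibration(n).items() if not isinstance(v,str)})
    print(n,{k:np.round(v,4).tolist() for k,v in ctrl.calibration(n).items()})
E
```

```text
pics
{'t': 0.0, 'q': [-1.423, 0.053, 1.614, -0.0, 1.476, -0.119], 'dq': [0.001, -0.002, -0.001, 0.0, 0.002, -0.001], 'effort': [0.001, -39.368, -37.017, -0.0, 0.007, -0.0], 'tool_pos': [0.165, -0.602, 0.238], 'tool_rot': [-3.112, -0.418, 0.0], 'contact_force': [-0.473, 0.131, -0.081], 'wrist_torque': [-0.047, 0.025, -0.025], 'opening': 0.085}
scene {'fx': 569.4657, 'fy': 569.4657, 'cx': 315.7079, 'cy': 233.357, 'T': [[-0.3271, -0.65, 0.6859, 1.4968], [0.9449, -0.2123, 0.2494, 0.3759], [-0.0165, 0.7297, 0.6836, 0.9361], [0.0, 0.0, 0.0, 1.0]]}
side {'fx': 501.3524, 'fy': 501.3524, 'cx': 315.5428, 'cy': 253.5532, 'T': [[-0.9738, 0.1636, -0.1577, 0.4796], [-0.2272, -0.7175, 0.6585, 0.6447], [-0.0054, 0.6771, 0.7359, 0.7043], [0.0, 0.0, 0.0, 1.0]]}
wrist {'fx': 368.0424, 'fy': 368.0424, 'cx': 316.9966, 'cy': 238.6076, 'T': [[0.2643, 0.9306, 0.2531, 0.2288], [-0.9644, 0.2552, 0.0689, -0.586], [-0.0005, -0.2624, 0.965, 0.3728], [0.0, 0.0, 0.0, 1.0]]}
```

View pics/scene0.png

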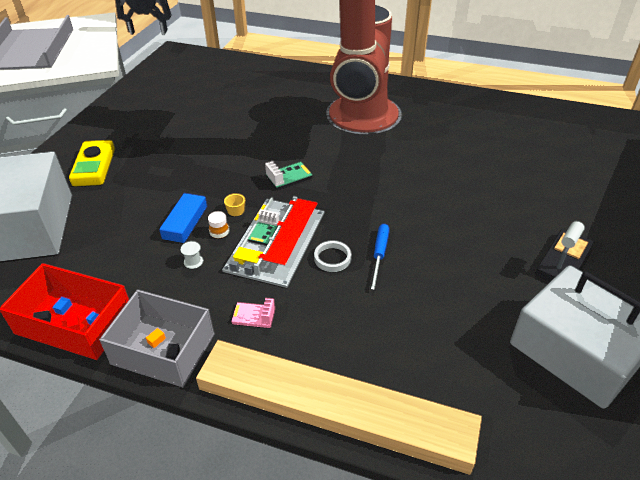

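View pics/side0.png

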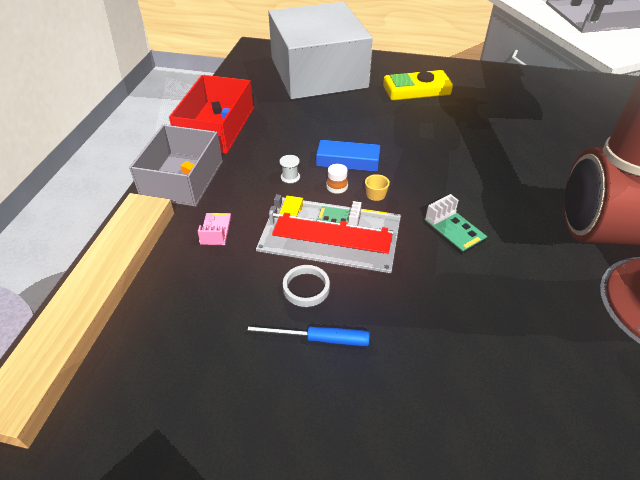

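View pics/wrist0.png

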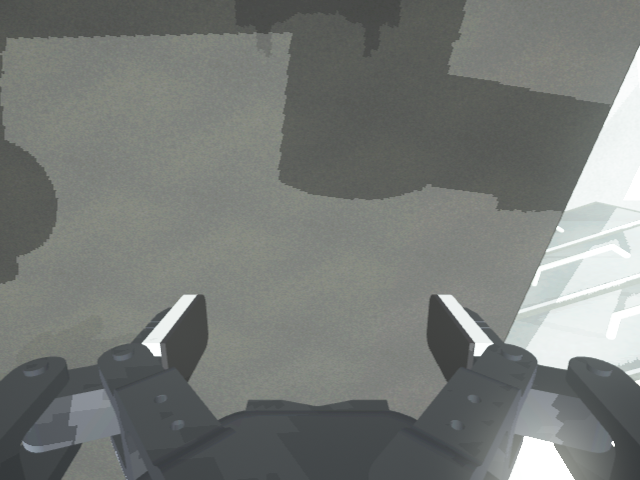

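The scene view shows the fixture around (275,238), with the module (green board, heat sink) in its channel. A larger green look-alike is at (288,173) and a pink one at (253,314). The side view shows the red bar from (275,235) to (390,240). Next I'll zoom in.

```bash
python3 - <<'E'
import cv2,numpy as np
a=cv2.imread("pics/scene0.png")[180:300,210:340]; cv2.imwrite("pics/sc_z.png",cv2.resize(a,(780,600*120*6//720//1) if 0 else (650,600),interpolation=cv2.INTER_CUBIC))
a=cv2.imread("pics/side0.png")[185:285,245:415]; cv2.imwrite("pics/si_z.png",cv2.resize(a,(765,450),interpolation=cv2.INTER_CUBIC))
E
```

```text
(no output)
```

View pics/sc_z.png

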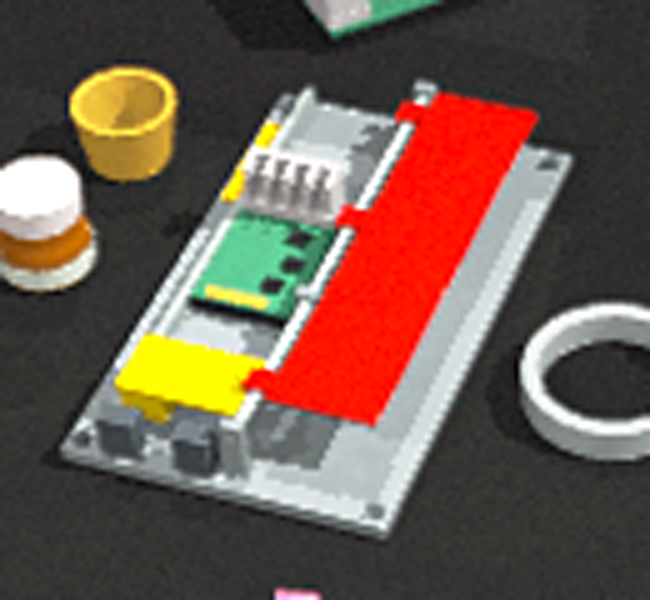

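View pics/si_z.png

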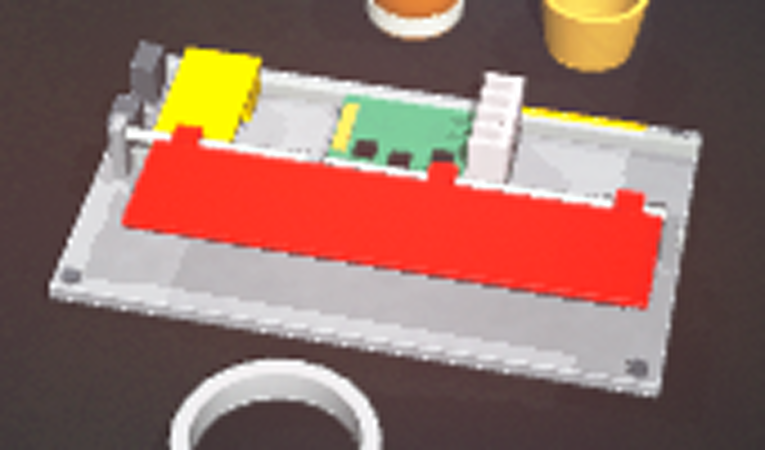

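The crops show the fixture +x pointing towards the dark stops, which is roughly world +x, with the bar on the +y side. I'll fit the pose from plate and bar corners in both views.

```bash
cat > h.py <<'E'
import numpy as np, json
from scipy.optimize import least_squares
def load(n): return dict(np.load(f"pics/{n}.npz"))
def proj(c,P):
    P=np.atleast_2d(P); T=c['T']; p=(P-T[:3,3])@T[:3,:3]
    return np.c_[c['cx']+c['fx']*p[:,0]/-p[:,2], c['cy']-c['fy']*p[:,1]/-p[:,2]]
def back(c,uv,z=None,d=None):
    uv=np.atleast_2d(uv).astype(float);T=c['T']
    r=np.c_[(uv[:,0]-c['cx'])/c['fx'],-(uv[:,1]-c['cy'])/c['fy'],-np.ones(len(uv))]
    if d is not None: return (r*np.reshape(d,(-1,1)))@T[:3,:3].T+T[:3,3]
    w=r@T[:3,:3].T; s=(z-T[2,3])/w[:,2]; return T[:3,3]+w*s[:,None]
def fx2w(p,P):
    P=np.atleast_2d(P)/1000.; c,s=np.cos(p[2]),np.sin(p[2])
    return np.c_[p[0]+c*P[:,0]-s*P[:,1],p[1]+s*P[:,0]+c*P[:,1],P[:,2]]
def w2fx(p,W):
    W=np.atleast_2d(W); c,s=np.cos(p[2]),np.sin(p[2]); dx,dy=W[:,0]-p[0],W[:,1]-p[1]
    return np.c_[c*dx+s*dy,-s*dx+c*dy,W[:,2]]*1000
E
python3 - <<'E'
from h import *
sc,si=load("scene0"),load("side0")
S=[((105,-45,8),(64,453)),((105,110,8),(388,527)),((-155,110,8),(572,157)),((75,96,40),(378,424)),((-145,96,40),(538,115)),((-145,44,40),(432,95))]
D=[((105,110,8),(53,287)),((-155,110,8),(660,387)),((-155,-45,8),(699,134)),((75,96,40),(124,226)),((-145,96,40),(646,306))]
Sm=np.array([a for a,_ in S],float);Su=np.array([b for _,b in S])/5+[210,180]-0.4
Dm=np.array([a for a,_ in D],float);Du=np.array([b for _,b in D])/4.5+[245,185]-0.4
f=lambda p:np.r_[(proj(sc,fx2w(p,Sm))-Su).ravel(),(proj(si,fx2w(p,Dm))-Du).ravel()]
r=least_squares(f,[0.7,0,0],loss='soft_l1'); print(r.x,np.degrees(r.x[2])); print(np.round(f(r.x).reshape(-1,2),1))
p=r.x; np.save("fix.npy",p)
# separately
for m,u,c in((Sm,Su,sc),(Dm,Du,si)):
    print(least_squares(lambda p:(proj(c,fx2w(p,m))-u).ravel(),p).x)
# depth points in fixture coordinates
for n,c in(("sc",sc),("si",si)):
    v,u=np.mgrid[0:480,0:640]; d=c['d']; ok=d>0
    W=back(c,np.c_[u[ok],v[ok]],d=d[ok]); F=w2fx(p,W); col=c['im'][ok].astype(int)
    on=(abs(F[:,0]+25)<135)&(F[:,1]>-50)&(F[:,1]<115)
    red=on&(col[:,0]>180)&(col[:,1]<80); print(n,"red",F[red].min(0).round(),F[red].max(0).round(),F[red][:,2].mean())
    hs=on&(F[:,2]>36)&(abs(F[:,1])<26)&(F[:,0]<40)&(F[:,0]>-150); print("hs",hs.sum(),np.percentile(F[hs],[2,10,50,90,98],axis=0).round(1).tolist())
    g=on&(col[:,1]>col[:,0]+30)&(col[:,1]>col[:,2]+15); print("green",g.sum(),np.percentile(F[g],[2,50,98],axis=0).round(1).tolist())
    hs=(abs(F[:,1])<25)&(F[:,0]<40)&(F[:,0]>-150)&(F[:,2]>20)&(F[:,2]<50)
    h=np.histogram(F[hs][:,0],np.arange(-150,45,5)); print(dict(zip(h[1].tolist(),h[0].tolist())))
for n in ("module",):pass
print("TCP pts", fx2w(p,[[-60,35,200],[0,35,30]]))
E
```

```text
[ 0.63921042 -0.07744673  0.01005058] 0.5758558851566331
[[ 0.1  0.1]
 [ 0.2  1.1]
 [ 0.1  0.3]
 [ 0.2  0.6]
 [ 0.1  0.2]
 [ 1.3  0.1]
 [-0.6 -0.1]
 [ 0.6 -0.4]
 [ 0.9 -0.6]
 [-0.4 -1.2]
 [ 1.  -0.6]]
[ 0.63837419 -0.07866486  0.01412328]
[ 0.6395411  -0.07608382  0.01047586]
sc red [-146.   19.    9.] [78. 95. 48.] 42.03930903581484
hs 127 [[-76.8, -23.4, 36.8], [-74.1, -22.2, 37.7], [-68.1, -1.5, 44.1], [-58.1, 19.2, 48.0], [-55.8, 21.2, 49.4]]
green 326 [[-57.1, -26.6, 16.4], [-27.6, -3.5, 20.5], [4.2, 23.0, 24.6]]
{-150: 0, -145: 0, -140: 0, -135: 0, -130: 0, -125: 0, -120: 0, -115: 0, -110: 0, -105: 0, -100: 0, -95: 0, -90: 0, -85: 1, -80: 11, -75: 51, -70: 54, -65: 50, -60: 91, -55: 16, -50: 23, -45: 20, -40: 20, -35: 14, -30: 25, -25: 20, -20: 17, -15: 23, -10: 20, -5: 18, 0: 24, 5: 6, 10: 0, 15: 0, 20: 0, 25: 0, 30: 0, 35: 0}
si red [-144.   30.   33.] [75. 99. 45.] 40.28106143380174
hs 164 [[-74.7, -21.9, 37.2], [-73.6, -19.7, 38.2], [-66.5, 2.0, 43.4], [-59.1, 22.2, 45.6], [-58.5, 24.2, 46.5]]
green 315 [[-52.6, -24.1, 16.1], [-26.1, -6.7, 18.7], [1.8, 17.9, 21.3]]
{-150: 0, -145: 0, -140: 0, -135: 0, -130: 0, -125: 0, -120: 0, -115: 0, -110: 0, -105: 0, -100: 0, -95: 0, -90: 0, -85: 0, -80: 0, -75: 75, -70: 57, -65: 61, -60: 27, -55: 5, -50: 5, -45: 7, -40: 4, -35: 5, -30: 10, -25: 7, -20: 7, -15: 5, -10: 3, -5: 5, 0: 10, 5: 0, 10: 0, 15: 0, 20: 0, 25: 0, 30: 0, 35: 0}
TCP pts [[ 0.57886169 -0.04305152  0.2       ]
 [ 0.63885866 -0.0424485   0.03      ]]
```

Fixture origin is about (0.639, -0.077) with yaw about 0.6°. The module's rear face is at fixture x ≈ -76, so its origin is near -36 and it needs about 86 mm of travel. Next step: turn the tool to align with the fixture and move above the start point.

```bash
python3 -m creep '[{"hand":0.7,"translation":[0,0,0],"delta_rot":[0,0,7.3]},{"hand":0.7,"translation":[0,0,0],"delta_rot":[0,0,7.3]},{"hand":0.7,"translation":[3.0,-4.4,0],"delta_rot":[0,0,0]},{"hand":0.7,"translation":[3.0,-4.4,0],"delta_rot":[0,0,0]},{"hand":0.7,"translation":[3.0,-4.4,0],"delta_rot":[0,0,0]},{"hand":0.7,"translation":[3.0,-4.4,0],"delta_rot":[0,0,0]},{"hand":0.7,"translation":[3.0,-4.4,0],"delta_rot":[0,0,0]},{"hand":0.7,"translation":[3.0,-4.4,0],"delta_rot":[0,0,0]}]' 20
cat > st.py <<'E'
from station import ctrl
from h import *
from scipy.spatial.transform import Rotation as R
o=ctrl.get_obs(); p=np.load("fix.npy"); F=w2fx(p,o['tool_pos'])[0]
M=R.from_rotvec(o['tool_rot']).as_matrix(); c,s=np.cos(p[2]),np.sin(p[2])
print("t",round(o['t'],2),"fix mm",F.round(1),"yaw-fix deg",round(np.degrees(np.arctan2(M[1,0],M[0,0])-p[2]),2),"zaxis",M[:,2].round(3),"F",np.round(o['contact_force'],2),"open",round(o['opening']*1e3,1))
E
python3 st.py
```

```text
t: 1.15
tool_pos: [0.3422, -0.3351, 0.239]
tool_rot: [-3.141, -0.018, -0.0]
contact_force: [1.5, -0.2, -0.3]
opening: 0.0599
t 1.15 fix mm [-299.6 -254.6  239. ] yaw-fix deg 0.09 zaxis [ 0.  0. -1.] F [ 1.45 -0.15 -0.33] open 59.9
```

```bash
python3 -m creep '[{"hand":0.7,"translation":[3.2,-4.8,0.5],"delta_rot":[0,0,0]},{"hand":0.7,"translation":[3.2,-4.8,0.5],"delta_rot":[0,0,0]},{"hand":0.7,"translation":[3.2,-4.8,1],"delta_rot":[0,0,0]},{"hand":0.7,"translation":[3.2,-4.8,2],"delta_rot":[0,0,0]},{"hand":0.7,"translation":[3.2,-4.8,2],"delta_rot":[0,0,0]},{"hand":0.7,"translation":[3.2,-4.8,2],"delta_rot":[0,0,0]},{"hand":0.7,"translation":[0,0,0],"delta_rot":[0,0,0]}]'
python3 st.py;  python3 - <<'E'
from station import ctrl
import cv2,numpy as np
for n in ["side","wrist"]:
    im,d=ctrl.get_image(n); cv2.imwrite(f"pics/{n}1.png",im[:,:,::-1]); np.savez(f"pics/{n}1.npz",im=im,d=d,**{k:np.array(v) for k,v in ctrl.calibration(n).items()})
E
```

```text
t: 2.02
tool_pos: [0.5297, -0.0431, 0.1566]
tool_rot: [-3.14, -0.027, 0.007]
contact_force: [-0.0, -0.1, 0.8]
opening: 0.06
t 2.02 fix mm [-109.2   35.4  156.6] yaw-fix deg 0.42 zaxis [-0.005  0.002 -1.   ] F [-0.04 -0.09  0.76] open 60.0
```

View pics/wrist1.png

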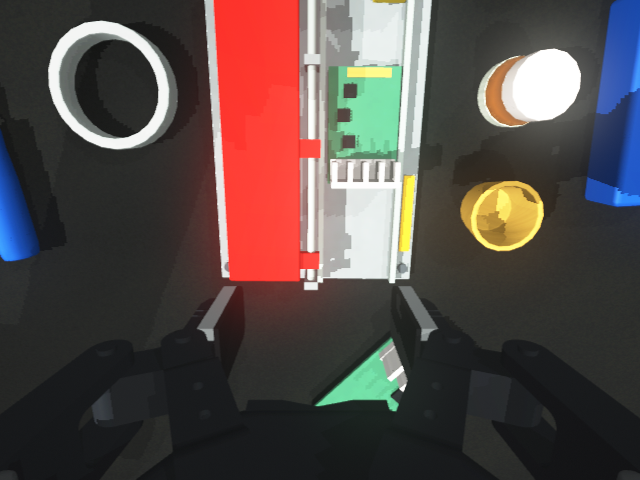

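View pics/side1.png

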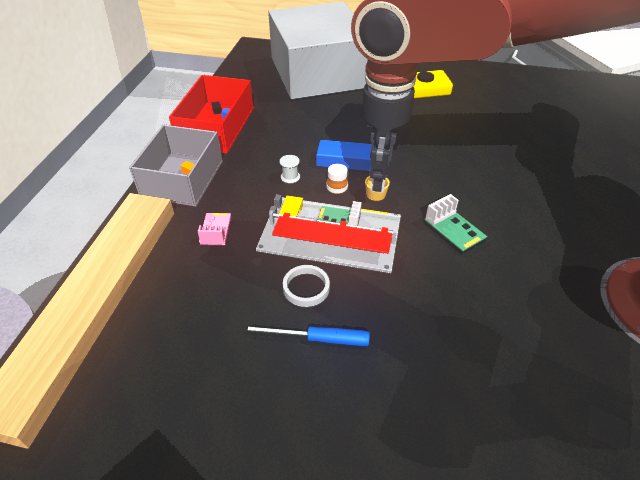

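The wrist view shows the bar's rear end at row ~280 (columns 231–300) and the heat sink's rear top edge at row ~188 (columns 331–400). I'll cross-check these against the fit.

```bash
python3 - <<'E'
import cv2
a=cv2.imread("pics/wrist1.png")[140:300,200:430]; cv2.imwrite("pics/w1_z.png",cv2.resize(a,None,fx=3.4,fy=3.4,interpolation=cv2.INTER_CUBIC))
from h import *
c=load("wrist1");p=np.load("fix.npy")
for n,m in [("bar-145,96",(-145,96,40)),("bar -145,44",(-145,44,40)),("plate -155,-45",(-155,-45,8)),("plate -155,110",(-155,110,8)),("hs -76,-23",(-76,-23,44)),("hs -76,23",(-76,23,44)),("bar -145,96->0",(0,96,40)),("post",(5,36,38))]:
    print(n,proj(c,fx2w(p,m)).round(1))
for z,uv in((.040,(231,280)),(.040,(300,281)),(.008,(409,279)),(.044,(331,188)),(.044,(400,188))):
    print(uv,w2fx(p,back(c,uv,z=z)).round(1))
E
```

```text
bar-145,96 [[228.8 281.9]]
bar -145,44 [[299.4 282.2]]
plate -155,-45 [[408.7 279.2]]
plate -155,110 [[221.5 278.6]]
hs -76,-23 [[397.2 189.6]]
hs -76,23 [[329.3 189.4]]
bar -145,96->0 [[215.2  68. ]]
post [[310.1  60.4]]
(231, 280) [[-143.5   94.3   40. ]]
(300, 281) [[-144.1   43.6   40. ]]
(409, 279) [[-154.8  -45.3    8. ]]
(331, 188) [[-75.1  21.9  44. ]]
(400, 188) [[-74.9 -24.8  44. ]]
```

View pics/w1_z.png

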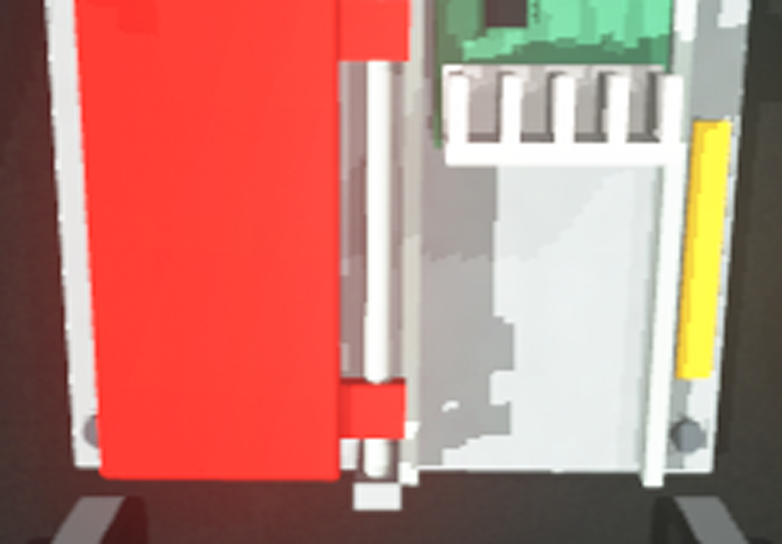

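The wrist camera agrees with the fit to about 1 mm: rear face at x ≈ -75, module y ≈ -1. Now I'll descend to just above the bar.

```bash
python3 -m creep '[{"hand":0.7,"translation":[0.5,0,3],"delta_rot":[0,0,0]},{"hand":0.7,"translation":[0.5,0,3],"delta_rot":[0,0,0]},{"hand":0.7,"translation":[0,0,2],"delta_rot":[0,0,0]},{"hand":0.7,"translation":[0,0,0],"delta_rot":[0,0,0]},{"hand":0.7,"translation":[0,0,0],"delta_rot":[0,0,0]}]'
python3 st.py;  python3 - <<'E'
from station import ctrl
import cv2,numpy as np
for n in ["side","wrist"]:
    im,d=ctrl.get_image(n); cv2.imwrite(f"pics/{n}2.png",im[:,:,::-1]); np.savez(f"pics/{n}2.npz",im=im,d=d,**{k:np.array(v) for k,v in ctrl.calibration(n).items()})
a=cv2.imread("pics/side2.png")[150:285,245:415]; cv2.imwrite("pics/s2_z.png",cv2.resize(a,None,fx=4.4,fy=4.4,interpolation=cv2.INTER_CUBIC))
E
```

```text
t: 2.75
tool_pos: [0.5408, -0.047, 0.0807]
tool_rot: [3.141, 0.018, 0.003]
contact_force: [0.6, -0.0, -0.2]
opening: 0.0597
t 2.75 fix mm [-98.1  31.5  80.7] yaw-fix deg 0.07 zaxis [ 0.002 -0.001 -1.   ] F [ 0.61 -0.05 -0.25] open 59.7
```

View pics/wrist2.png

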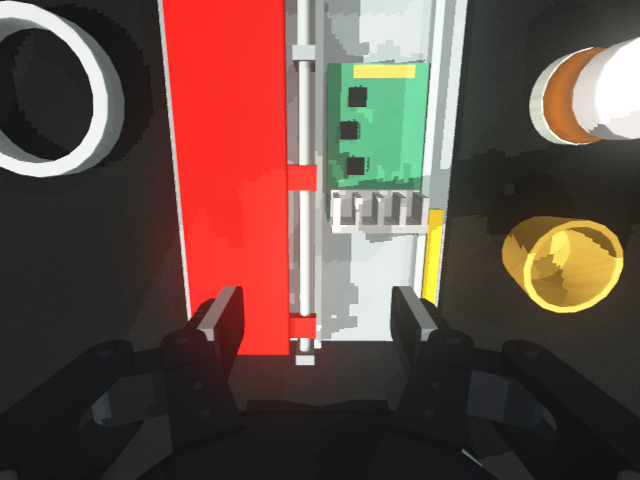

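View pics/s2_z.png

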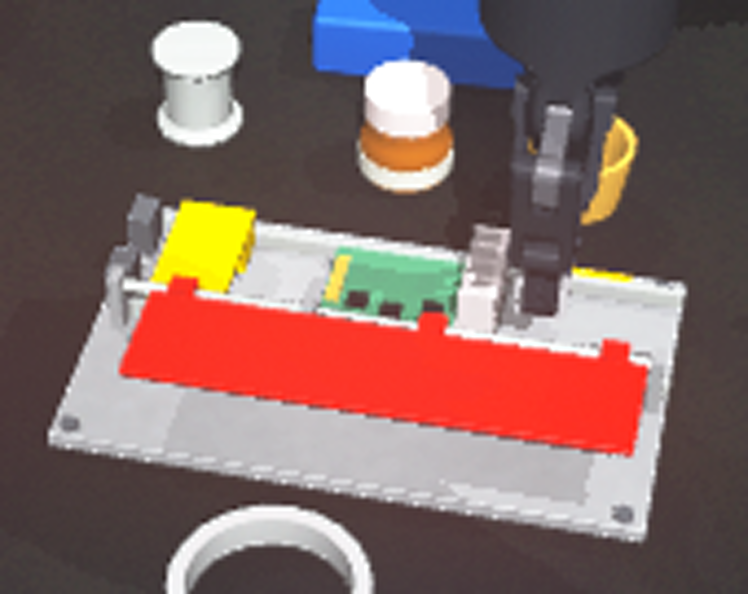

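The tool is aligned: fingertips straddle the hinge, the left one over the bar and the right one behind the heat sink (front at row ~232). I'll shift 5 mm towards the bar and go down to feel for contact.

```bash
python3 -m creep '[{"hand":0.7,"translation":[0,-0.5,1],"delta_rot":[0,0,0]},{"hand":0.7,"translation":[0,0,1],"delta_rot":[0,0,0]},{"hand":0.7,"translation":[0,0,0.5],"delta_rot":[0,0,0]},{"hand":0.7,"translation":[0,0,0],"delta_rot":[0,0,0]},{"hand":0.7,"translation":[0,0,0],"delta_rot":[0,0,0]}]'
python3 st.py
python3 -m creep '[{"hand":0.7,"translation":[0,0,0.4],"delta_rot":[0,0,0]},{"hand":0.7,"translation":[0,0,0],"delta_rot":[0,0,0]},{"hand":0.7,"translation":[0,0,0],"delta_rot":[0,0,0]}]'
python3 st.py
python3 -m creep '[{"hand":0.7,"translation":[0,0,0.4],"delta_rot":[0,0,0]},{"hand":0.7,"translation":[0,0,0],"delta_rot":[0,0,0]},{"hand":0.7,"translation":[0,0,0],"delta_rot":[0,0,0]}]'
python3 st.py
```

```text
t: 3.48
tool_pos: [0.5402, -0.0414, 0.0544]
tool_rot: [3.141, 0.019, 0.0]
contact_force: [0.3, -0.6, 0.1]
opening: 0.0597
t 3.48 fix mm [-98.6  37.1  54.4] yaw-fix deg 0.11 zaxis [ 0. -0. -1.] F [ 0.32 -0.59  0.06] open 59.7
t: 3.85
tool_pos: [0.5401, -0.0413, 0.0503]
tool_rot: [-3.142, -0.019, -0.0]
contact_force: [0.9, -0.8, -1.0]
opening: 0.0598
t 3.85 fix mm [-98.8  37.1  50.3] yaw-fix deg 0.11 zaxis [ 0.  0. -1.] F [ 0.92 -0.77 -1.04] open 59.8
t: 4.22
tool_pos: [0.54, -0.0413, 0.0462]
tool_rot: [-3.141, -0.019, 0.0]
contact_force: [-0.6, -0.1, 0.7]
opening: 0.0596
t 4.22 fix mm [-98.8  37.1  46.2] yaw-fix deg 0.11 zaxis [-0.  0. -1.] F [-0.64 -0.15  0.67] open 59.6
```

```bash
for i in 1; do python3 -m creep '[{"hand":0.7,"translation":[0,0,0.4],"delta_rot":[0,0,0]},{"hand":0.7,"translation":[0,0,0],"delta_rot":[0,0,0]},{"hand":0.7,"translation":[0,0,0],"delta_rot":[0,0,0]}]' >/dev/null; python3 st.py; done
python3 -m creep '[{"hand":0.7,"translation":[0,0,0.4],"delta_rot":[0,0,0]},{"hand":0.7,"translation":[0,0,0],"delta_rot":[0,0,0]},{"hand":0.7,"translation":[0,0,0],"delta_rot":[0,0,0]}]' >/dev/null; python3 st.py
python3 - <<'E'
from station import ctrl
import cv2,numpy as np
for n in ["side","wrist"]:
    im,d=ctrl.get_image(n); cv2.imwrite(f"pics/{n}3.png",im[:,:,::-1]); np.savez(f"pics/{n}3.npz",im=im,d=d,**{k:np.array(v) for k,v in ctrl.calibration(n).items()})
a=cv2.imread("pics/side3.png")[150:285,245:415]; cv2.imwrite("pics/s3_z.png",cv2.resize(a,None,fx=4.4,fy=4.4,interpolation=cv2.INTER_CUBIC))
E
python3 st.py
```

```text
t 4.6 fix mm [-98.4  37.   42.8] yaw-fix deg 0.11 zaxis [ 0.001 -0.    -1.   ] F [-1.04 -0.48  4.  ] open 59.9
t 4.97 fix mm [-98.4  37.6  38.6] yaw-fix deg 0.1 zaxis [ 0.001  0.001 -1.   ] F [0.81 5.23 4.23] open 59.7
t 5.08 fix mm [-98.4  37.5  38.6] yaw-fix deg 0.11 zaxis [ 0.001  0.001 -1.   ] F [1.04 4.62 4.79] open 59.5
```

View pics/s3_z.png

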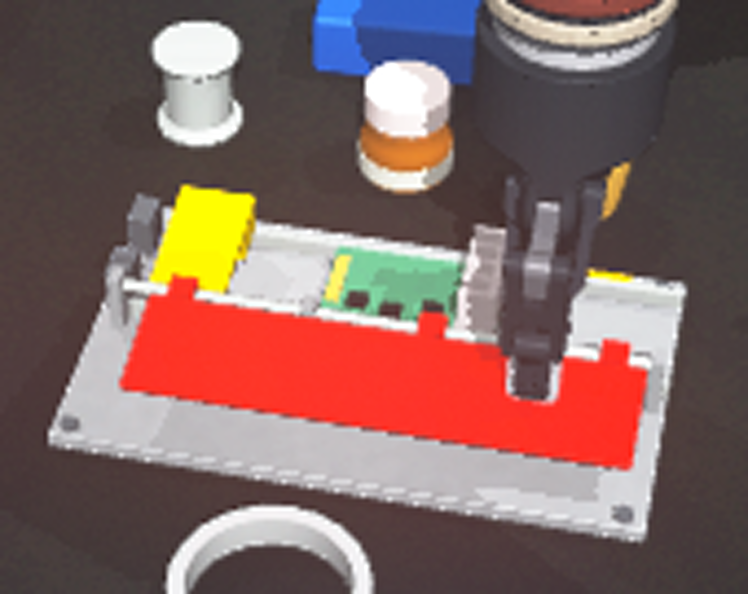

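View pics/wrist3.png

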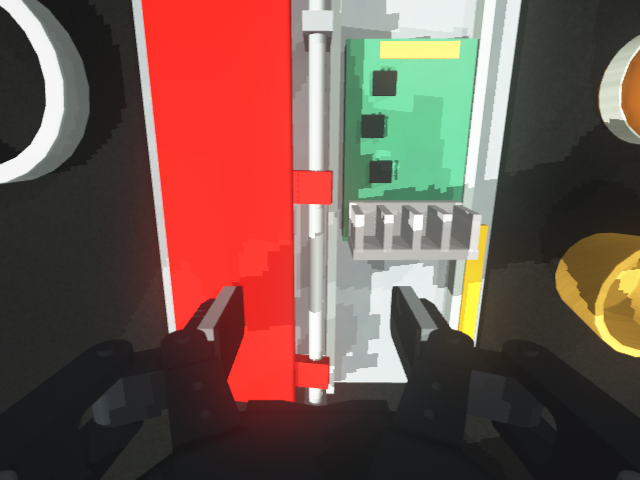

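The bar is going down (contact at TCP z ≈ 43 mm, 4–5 N) and the yellow cover at (205,235) in the crop has risen. I'll press further and estimate the flap angle from depth.

```bash
cat > flap.py <<'E'
import sys,cv2
from station import ctrl
from h import *
k=sys.argv[1]; p=np.load("fix.npy")
def ang(c,tag):
    d=c['d']; im=c['im'].astype(int); v,u=np.nonzero((d>0)&(im[...,0]>150)&(im[...,1]<90)&(im[...,2]<90))
    F=w2fx(p,back(c,np.c_[u,v],d=d[v,u])); s=(F[:,1]>46)&(F[:,1]<100)&(F[:,0]>-150)&(F[:,0]<80)&(F[:,2]>0)&(F[:,2]<60); F=F[s]
    A=np.c_[F[:,1],F[:,0],np.ones(len(F))]
    from scipy.optimize import least_squares
    r=least_squares(lambda x:A@x-F[:,2],[0,0,40],loss='soft_l1').x
    print(tag,"n",len(F),"flap slope angle",round(np.arctan(-r[0]),3),"z at y72,x-30",round(r@[72,-30,1],1))
if __name__=="__main__":
    for n in sys.argv[2:]:
        im,d=ctrl.get_image(n); cv2.imwrite(f"pics/{n}{k}.png",im[:,:,::-1]); c={kk:np.array(v) for kk,v in ctrl.calibration(n).items()}
        np.savez(f"pics/{n}{k}.npz",im=im,d=d,**c); ang(dict(c,im=im,d=d),n)
    if "side" in sys.argv: cv2.imwrite(f"pics/s{k}_z.png",cv2.resize(cv2.imread(f"pics/side{k}.png")[150:285,245:415],None,fx=4.4,fy=4.4,interpolation=cv2.INTER_CUBIC))
    if "scene" in sys.argv: cv2.imwrite(f"pics/c{k}_z.png",cv2.resize(cv2.imread(f"pics/scene{k}.png")[165:300,200:350],None,fx=4.4,fy=4.4,interpolation=cv2.INTER_CUBIC))
E
python3 -c "
import sys; sys.argv=['x','0']
from flap import *
for n in ('side0','scene0','side3','wrist3'): ang(load(n),n)"
python3 -m creep '[{"hand":0.7,"translation":[0,0,0.2],"delta_rot":[0,0,0]},{"hand":0.7,"translation":[0,0,0.2],"delta_rot":[0,0,0]},{"hand":0.7,"translation":[0,0,0],"delta_rot":[0,0,0]},{"hand":0.7,"translation":[0,0,0],"delta_rot":[0,0,0]}]' >/dev/null; python3 st.py
python3 flap.py 4 side wrist
```

```text
side0 n 2341 flap slope angle 0.004 z at y72,x-30 40.4
scene0 n 1367 flap slope angle 0.0 z at y72,x-30 42.2
side3 n 2489 flap slope angle 0.141 z at y72,x-30 35.5
wrist3 n 45971 flap slope angle 0.141 z at y72,x-30 34.9
t 5.58 fix mm [-98.4  37.6  34.5] yaw-fix deg 0.1 zaxis [ 0.001  0.001 -1.   ] F [1.79 5.59 4.21] open 59.8
side n 2662 flap slope angle 0.275 z at y72,x-30 30.7
wrist n 43632 flap slope angle 0.275 z at y72,x-30 30.2
```

View pics/s4_z.png

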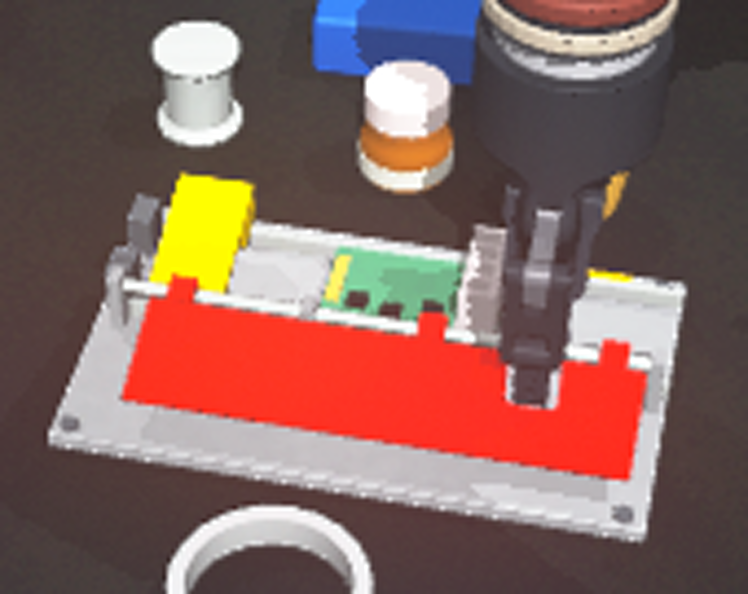

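Both cameras give a flap angle of 0.275. Another 3.3 mm should bring it to about 0.385.

```bash

python3 -m creep '[{"hand":0.7,"translation":[0,0,0.17],"delta_rot":[0,0,0]},{"hand":0.7,"translation":[0,0,0.16],"delta_rot":[0,0,0]},{"hand":0.7,"translation":[0,0,0],"delta_rot":[0,0,0]},{"hand":0.7,"translation":[0,0,0],"delta_rot":[0,0,0]}]' >/dev/null; python3 st.py
python3 flap.py 5 side wrist
```

```text
t 6.17 fix mm [-98.4  37.5  31.2] yaw-fix deg 0.1 zaxis [ 0.001  0.001 -1.   ] F [2.06 5.18 4.52] open 59.4
side n 2791 flap slope angle 0.381 z at y72,x-30 26.7
wrist n 41114 flap slope angle 0.383 z at y72,x-30 26.2
```

View pics/wrist5.png

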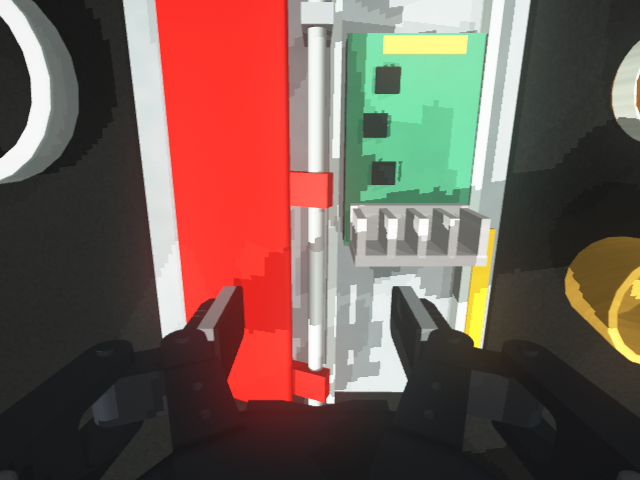

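Flap angle 0.382 and holding, with the push finger still about 12 mm behind the heat sink. Now I'll slide along +x, gently up to contact.

```bash

python3 -m creep '[{"hand":0.7,"translation":[0.4,0,0],"delta_rot":[0,0,0]},{"hand":0.7,"translation":[0.4,0,0],"delta_rot":[0,0,0]},{"hand":0.7,"translation":[0.4,0,0],"delta_rot":[0,0,0]},{"hand":0.7,"translation":[0.4,0,0],"delta_rot":[0,0,0]},{"hand":0.7,"translation":[0.4,0,0],"delta_rot":[0,0,0]},{"hand":0.7,"translation":[0,0,0],"delta_rot":[0,0,0]}]' >/dev/null; python3 st.py
python3 flap.py 6 side wrist
```

```text
t 7.03 fix mm [-78.3  37.1  31.1] yaw-fix deg 0.11 zaxis [ 0.001 -0.    -1.   ] F [-3.65  1.46  4.8 ] open 59.7
side n 2792 flap slope angle 0.39 z at y72,x-30 26.3
wrist n 40921 flap slope angle 0.39 z at y72,x-30 26.0
```

View pics/wrist6.png

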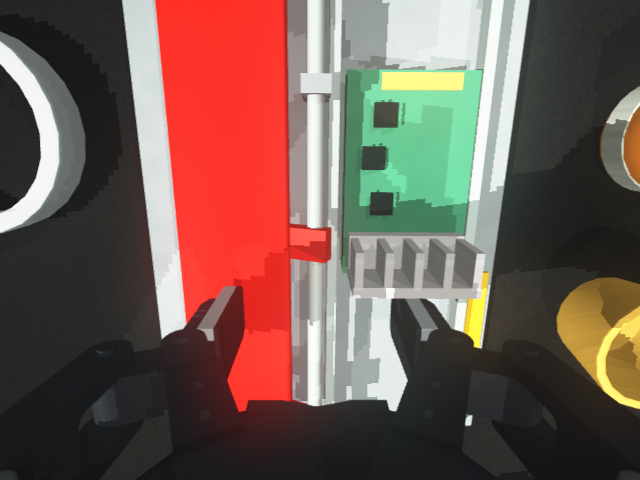

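View pics/s6_z.png

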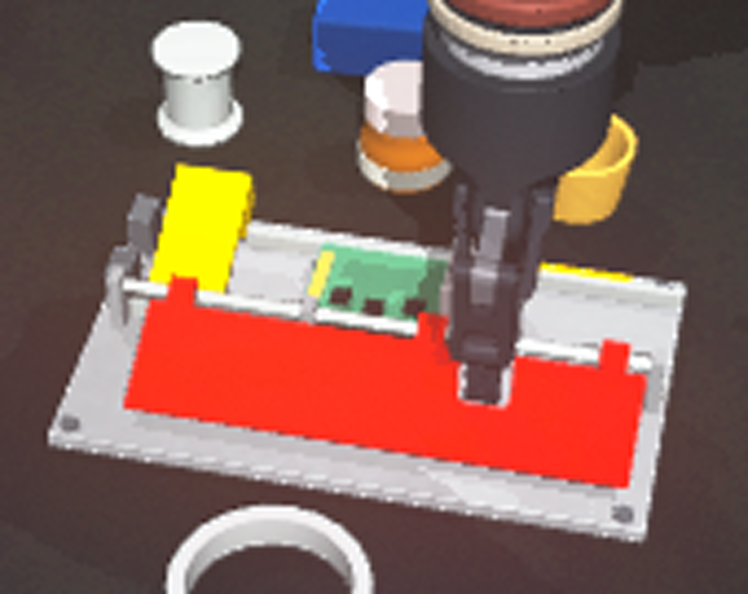

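The module has contacted and moved, and the flap is at 0.39. I'll keep pushing.

```bash

python3 -m creep '[{"hand":0.7,"translation":[0.4,0,0],"delta_rot":[0,0,0]},{"hand":0.7,"translation":[0.4,0,0],"delta_rot":[0,0,0]},{"hand":0.7,"translation":[0.4,0,0],"delta_rot":[0,0,0]},{"hand":0.7,"translation":[0.4,0,0],"delta_rot":[0,0,0]},{"hand":0.7,"translation":[0.4,0,0],"delta_rot":[0,0,0]},{"hand":0.7,"translation":[0.4,0,0],"delta_rot":[0,0,0]},{"hand":0.7,"translation":[0.4,0,0],"delta_rot":[0,0,0]},{"hand":0.7,"translation":[0,0,0],"delta_rot":[0,0,0]}]' >/dev/null; python3 st.py
python3 flap.py 7 side wrist
```

```text
t 8.12 fix mm [-50.5  37.2  31.2] yaw-fix deg 0.11 zaxis [ 0.001 -0.    -1.   ] F [-3.27  2.52  3.81] open 59.8
side n 2788 flap slope angle 0.388 z at y72,x-30 26.5
wrist n 40901 flap slope angle 0.389 z at y72,x-30 26.0
```

View pics/wrist7.png

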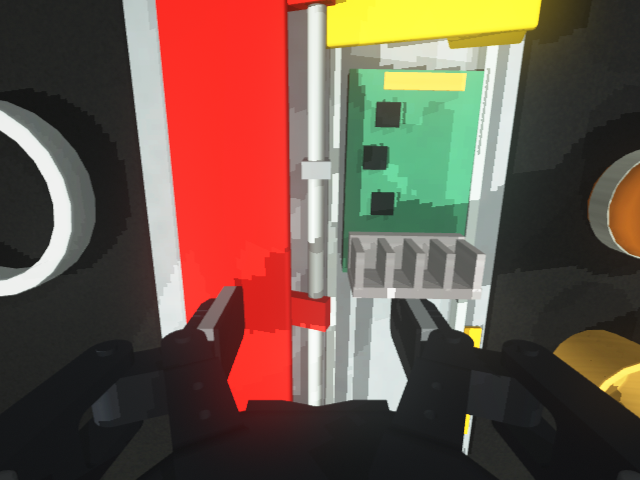

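View pics/s7_z.png

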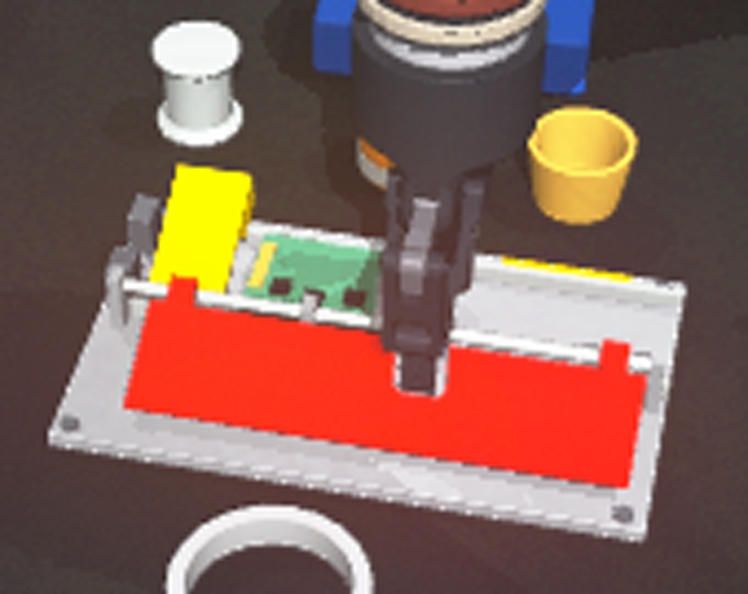

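The module runs straight and the flap is steady at 0.389. The board's front is now about to go under the lip.

```bash

python3 -m creep '[{"hand":0.7,"translation":[0.4,0,0],"delta_rot":[0,0,0]},{"hand":0.7,"translation":[0.4,0,0],"delta_rot":[0,0,0]},{"hand":0.7,"translation":[0.4,0,0],"delta_rot":[0,0,0]},{"hand":0.7,"translation":[0.4,0,0],"delta_rot":[0,0,0]},{"hand":0.7,"translation":[0.4,0,0],"delta_rot":[0,0,0]},{"hand":0.7,"translation":[0.4,0,0],"delta_rot":[0,0,0]},{"hand":0.7,"translation":[0.4,0,0],"delta_rot":[0,0,0]},{"hand":0.7,"translation":[0.4,0,0],"delta_rot":[0,0,0]}]' >/dev/null; python3 st.py
python3 -m creep '[{"hand":0.7,"translation":[0.2,0,0],"delta_rot":[0,0,0]},{"hand":0.7,"translation":[0.2,0,0],"delta_rot":[0,0,0]},{"hand":0.7,"translation":[0.2,0,0],"delta_rot":[0,0,0]},{"hand":0.7,"translation":[0,0,0],"delta_rot":[0,0,0]}]' >/dev/null; python3 st.py
python3 flap.py 8 side wrist scene; python3 -c "
from h import *
c=load('wrist8');p=np.load('fix.npy');print(w2fx(p,back(c,[(352,297),(478,297)],z=.044)).round(1))"
```

```text
t 9.22 fix mm [-19.2  37.3  31. ] yaw-fix deg 0.11 zaxis [-0.001 -0.    -1.   ] F [-5.42  1.8   4.81] open 60.0
t 9.72 fix mm [-12.9  37.3  31. ] yaw-fix deg 0.12 zaxis [-0. -0. -1.] F [-4.    2.16  5.01] open 59.9
side n 2782 flap slope angle 0.393 z at y72,x-30 26.3
wrist n 30921 flap slope angle 0.395 z at y72,x-30 25.8
scene n 1150 flap slope angle 0.403 z at y72,x-30 27.3
[[ -1.1  23.7  44. ]
 [ -1.  -21.3  44. ]]
```

View pics/wrist8.png

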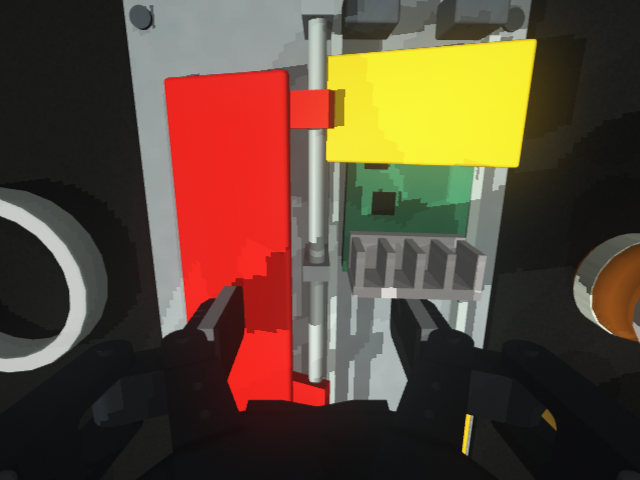

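View pics/c8_z.png

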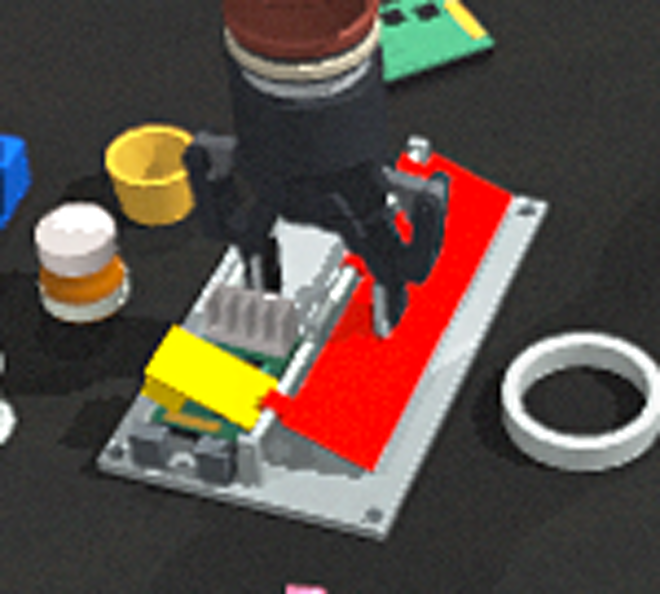

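The board is under the raised flap, with its rear face at about -1, so about 11 mm remains. I'll go slowly and watch the x force.

```bash

python3 -m creep '[{"hand":0.7,"translation":[0.2,0,0],"delta_rot":[0,0,0]},{"hand":0.7,"translation":[0.2,0,0],"delta_rot":[0,0,0]},{"hand":0.7,"translation":[0.2,0,0],"delta_rot":[0,0,0]},{"hand":0.7,"translation":[0.2,0,0],"delta_rot":[0,0,0]},{"hand":0.7,"translation":[0,0,0],"delta_rot":[0,0,0]}]' >/dev/null; python3 st.py
python3 -m creep '[{"hand":0.7,"translation":[0.1,0,0],"delta_rot":[0,0,0]},{"hand":0.7,"translation":[0.1,0,0],"delta_rot":[0,0,0]},{"hand":0.7,"translation":[0,0,0],"delta_rot":[0,0,0]}]' >/dev/null; python3 st.py
python3 -m creep '[{"hand":0.7,"translation":[0.1,0,0],"delta_rot":[0,0,0]},{"hand":0.7,"translation":[0,0,0],"delta_rot":[0,0,0]}]' >/dev/null; python3 st.py
python3 flap.py 9 wrist scene
```

```text
t 10.5 fix mm [-4.7 37.3 31. ] yaw-fix deg 0.11 zaxis [ 0.  0. -1.] F [-4.18  2.25  4.14] open 59.6
t 10.88 fix mm [-2.9 37.3 31. ] yaw-fix deg 0.11 zaxis [-0.  0. -1.] F [-4.64  1.31  4.56] open 59.9
t 11.12 fix mm [-1.8 37.3 31. ] yaw-fix deg 0.11 zaxis [-0.  0. -1.] F [-3.25  1.46  4.92] open 59.9
wrist n 26996 flap slope angle 0.395 z at y72,x-30 25.8
scene n 1147 flap slope angle 0.395 z at y72,x-30 27.1
```

View pics/wrist9.png

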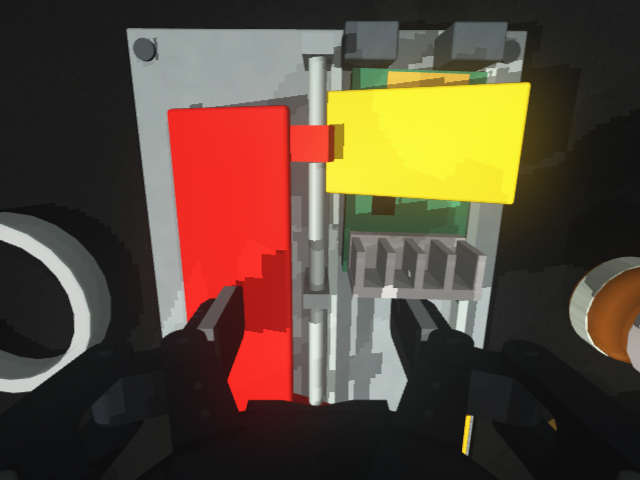

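View pics/c9_z.png

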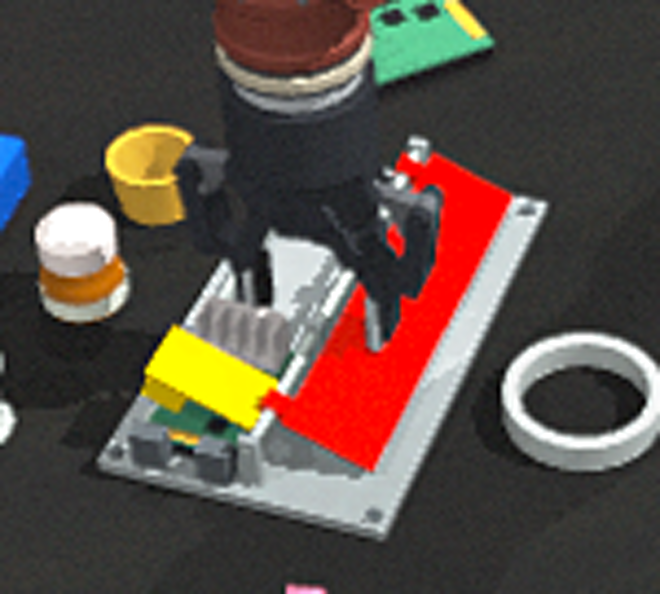

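The board's front (row ~68) is just short of the stops (row ~65), and the force hasn't jumped yet. I'll take 1 mm steps.

```bash

python3 -m creep '[{"hand":0.7,"translation":[0.1,0,0],"delta_rot":[0,0,0]},{"hand":0.7,"translation":[0,0,0],"delta_rot":[0,0,0]}]' >/dev/null; python3 st.py
python3 -m creep '[{"hand":0.7,"translation":[0.1,0,0],"delta_rot":[0,0,0]},{"hand":0.7,"translation":[0,0,0],"delta_rot":[0,0,0]}]' >/dev/null; python3 st.py
python3 -m creep '[{"hand":0.7,"translation":[0.1,0,0],"delta_rot":[0,0,0]},{"hand":0.7,"translation":[0,0,0],"delta_rot":[0,0,0]}]' >/dev/null; python3 st.py
```

```text
t 11.47 fix mm [-1.2 37.3 31. ] yaw-fix deg 0.09 zaxis [-0.001  0.    -1.   ] F [-5.64  1.92  5.5 ] open 60.1
t 11.72 fix mm [-1.2 37.3 30.9] yaw-fix deg 0.09 zaxis [-0.004  0.    -1.   ] F [-8.57  1.54  8.51] open 60.2
t 11.97 fix mm [-1.1 37.3 30.9] yaw-fix deg 0.08 zaxis [-0.007  0.    -1.   ] F [-13.47   3.44  11.53] open 59.7
```

The module stopped against the stops at TCP x = -1.2, as predicted, and the force is rising to 13 N. I'll back off a few mm with the bar still held, so the module isn't dragged up, and check before releasing.

```bash

python3 -m creep '[{"hand":0.7,"translation":[-0.2,0,0],"delta_rot":[0,0,0]},{"hand":0.7,"translation":[-0.3,0,0],"delta_rot":[0,0,0]},{"hand":0.7,"translation":[-0.4,0,0],"delta_rot":[0,0,0]},{"hand":0.7,"translation":[-0.4,0,0],"delta_rot":[0,0,0]},{"hand":0.7,"translation":[0,0,0],"delta_rot":[0,0,0]}]' >/dev/null; python3 st.py
python3 flap.py 10 wrist scene side
```

```text
t 12.6 fix mm [-11.1  37.   31.7] yaw-fix deg 0.1 zaxis [ 0.002 -0.001 -1.   ] F [3.67 1.17 5.36] open 60.1
wrist n 30417 flap slope angle 0.379 z at y72,x-30 26.3
scene n 1158 flap slope angle 0.38 z at y72,x-30 27.6
side n 2787 flap slope angle 0.379 z at y72,x-30 26.7
```

View pics/wrist10.png

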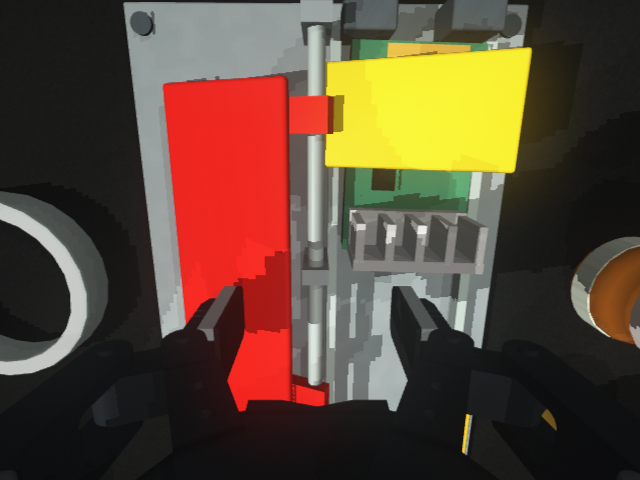

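View pics/c10_z.png

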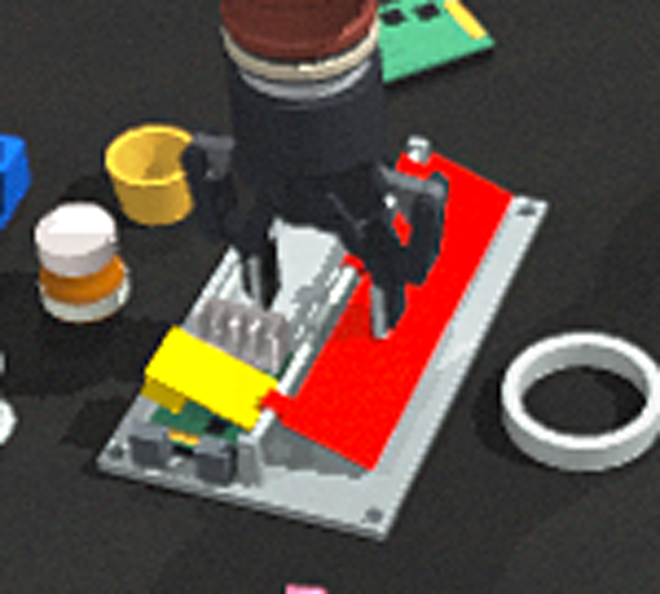

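The heat sink's rear edge is at row ~272, clear of the finger. I'll confirm its position before releasing.

```bash
python3 - <<'E'
from h import *
import cv2
c=load('wrist10');p=np.load('fix.npy')
print(w2fx(p,back(c,[(353,264),(353,273),(486,264),(483,272)],z=.044)).round(1))
print("pred pixel of rear top edge at x=10", proj(c,fx2w(p,[(10,-23,44),(10,23,44),(90,-20,30),(90,20,30),(90,0,8)])).round(1))
a=cv2.imread("pics/wrist10.png")[0:290,320:540]; cv2.imwrite("pics/w10_z.png",cv2.resize(a,None,fx=2,fy=2,interpolation=cv2.INTER_CUBIC))
E
```

```text
[[ 12.8  23.3  44. ]
 [  9.5  23.2  44. ]
 [ 12.9 -23.3  44. ]
 [ 10.  -22.6  44. ]]
pred pixel of rear top edge at x=10 [[484.1 271.9]
 [353.7 271.6]
 [485.6  30.8]
 [365.5  30.4]
 [409.4  46.7]]
```

View pics/w10_z.png

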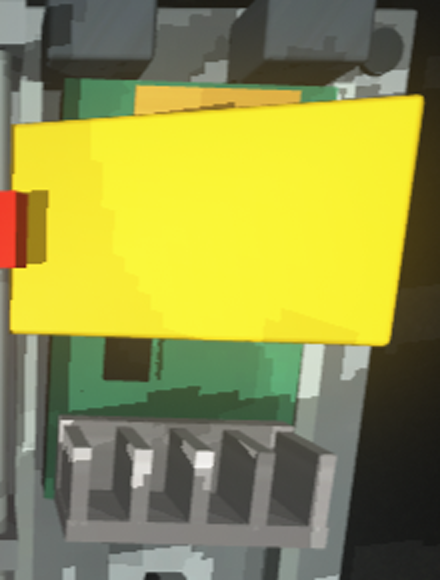

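Rear edge is at x ≈ 10 ±0.5 mm, so the module is home and square. Now I'll let the bar up slowly.

```bash

python3 -m creep '[{"hand":0.7,"translation":[0,0,-0.2],"delta_rot":[0,0,0]},{"hand":0.7,"translation":[0,0,-0.2],"delta_rot":[0,0,0]},{"hand":0.7,"translation":[0,0,-0.2],"delta_rot":[0,0,0]},{"hand":0.7,"translation":[0,0,-0.2],"delta_rot":[0,0,0]},{"hand":0.7,"translation":[0,0,-0.3],"delta_rot":[0,0,0]},{"hand":0.7,"translation":[0,0,-0.4],"delta_rot":[0,0,0]},{"hand":0.7,"translation":[0,0,-0.6],"delta_rot":[0,0,0]},{"hand":0.7,"translation":[0,0,-1],"delta_rot":[0,0,0]}]' >/dev/null; python3 st.py
python3 -m creep '[{"hand":0.7,"translation":[0,0,-2],"delta_rot":[0,0,0]},{"hand":0.7,"translation":[0,0,-4],"delta_rot":[0,0,0]},{"hand":0.7,"translation":[-3,0,-4],"delta_rot":[0,0,0]},{"hand":0.7,"translation":[-3,0,-2],"delta_rot":[0,0,0]},{"hand":0.7,"translation":[-3,0,0],"delta_rot":[0,0,0]},{"hand":0.7,"translation":[0,0,0],"delta_rot":[0,0,0]}]' >/dev/null; python3 st.py
python3 flap.py 11 wrist scene side
```

```text
t 13.75 fix mm [-12.3  37.3  62. ] yaw-fix deg 0.11 zaxis [-0.001  0.    -1.   ] F [-0.57  0.23  0.58] open 60.0
t 14.5 fix mm [-102.5   37.1  183.8] yaw-fix deg 0.1 zaxis [ 0.002 -0.001 -1.   ] F [ 0.4  -0.44 -0.64] open 59.7
wrist n 18070 flap slope angle 0.165 z at y72,x-30 33.8
scene n 1465 flap slope angle 0.167 z at y72,x-30 36.1
side n 2649 flap slope angle 0.163 z at y72,x-30 34.7
```

View pics/wrist11.png

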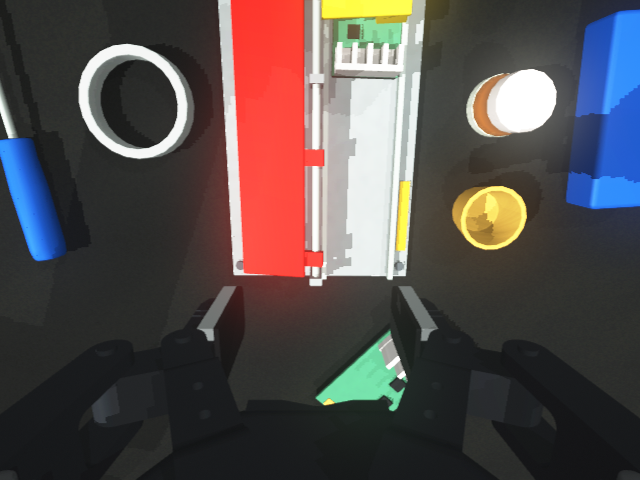

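View pics/c11_z.png

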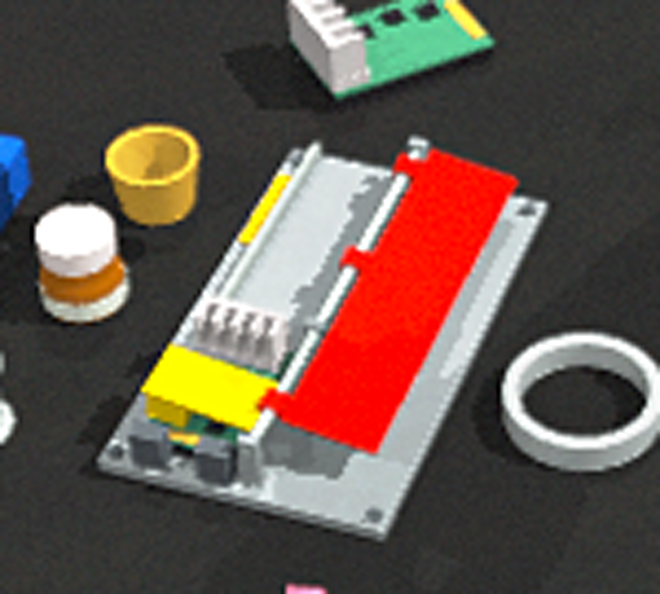

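View pics/s11_z.png

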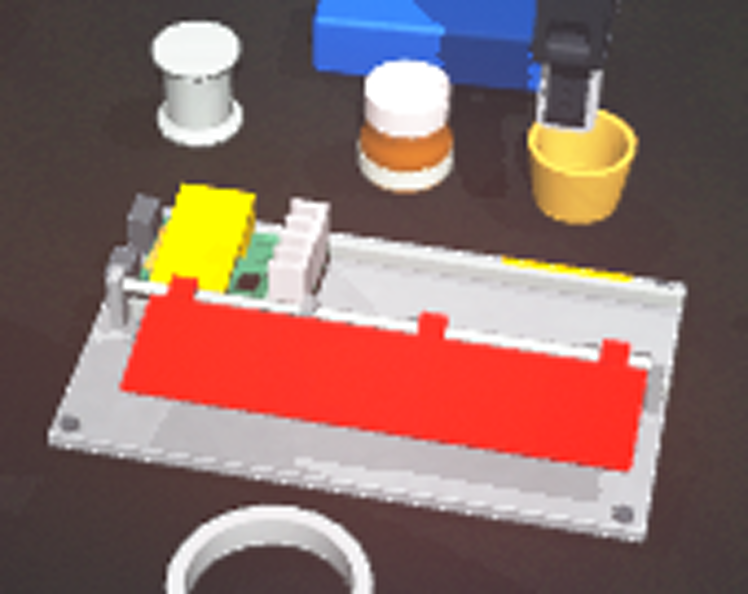

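The flap rests on the board at 0.165 (about 0.17 expected), the heat sink's rear edge is at row ~76, and nothing else has moved. Last position check, then hand in.

```bash
python3 - <<'E'
from h import *
from station import ctrl
c=load('wrist11');p=np.load('fix.npy')
print(w2fx(p,back(c,[(335,76.5),(403,77)],z=.044)).round(1), "pred@10", proj(c,fx2w(p,[(10,23,44),(10,-23,44)])).round(1))
o=ctrl.get_obs();print(np.abs(o['dq']).max(),o['contact_force'])
ctrl.finish_job()
E
```

```text
[[  6.4  23.6  44. ]
 [  6.2 -23.4  44. ]] pred@10 [[335.9  70.8]
 [402.8  71. ]]
0.01933793945725483 [-0.20764549  1.01136382  0.19991754]
the job is handed in; nothing more can be done
```

```bash
python3 - <<'E'
from h import *
c=load('wrist11');p=np.load('fix.npy')
print(proj(c,fx2w(p,[(10,23,44),(10,23,18),(10,-23,18)])).round(1))
E
```

```text
[[335.9  70.8]
 [334.1  77. ]
 [395.   77.2]]
```

The circuit module is clamped in the fixture, and I handed the job in at about 14.6 s of the 48 s allowed.

**What I did:** One fingertip pressed the red bar until the flap stood open at 0.38–0.39 rad. Still holding it, I slid along the fixture and pushed the module about 85 mm under the flap with the other fingertip. It stopped at the dark stops, where the push force rose to about 13 N with no further travel. I backed the fingertip off, let the bar up slowly and moved the arm clear.

**Last checks:**
- **Flap:** it rests on the board at 0.163–0.167 rad in all three cameras; about 0.17 was expected.
- **Module:** just before release, the heat sink's rear face measured 9.5–10 mm in fixture x. Home is 10 mm.
- **Surroundings:** the arm touched nothing, and the bystanders within the final views stood where they were. The pink look-alike was almost entirely out of those close-ups.

**One check disagreed:** the final position check first gave 6.3 mm instead of 10 mm. I only explained it after handing in. From that viewpoint I had picked the lower edge of the rear face and treated it as the top edge. For a module at home, that lower edge should appear at row 77, which is the row I had picked.

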